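# Fish the pigment canister out of its inclined tube

## Task

The brass pigment canister has slid to the bottom of the leaning clear tube. Take the wire hook from its rack, feel for the canister's swinging wire loop without forcing it, draw the canister out with the hook (the fingers must not touch the canister), and set it down gently, upright, wholly on the white ceramic disc. Then unhook it and hang the hook back on its rack, leaving the other things on the table alone.

Things in the scene. Friction and masses are not known exactly. Their poses are not given: they have to be found in the camera images.
- stand: plywood cradle of the tube, fixed: base 230 x 130 x 12 mm, origin on the table under it, its x axis points away from the side to which the tube leans; the tube's lower end sits between two low cheeks, and two posts (156 mm high, 70 mm clear between them) with a cross bar prop it at the sides
- tube: clear acrylic tube fixed in the cradle, leaning 30 degrees from vertical towards the cradle's -x side. Bore 60 mm in diameter (58 mm usable), 170 mm deep, wall 3 mm. Origin: centre of the bore's flat bottom; z runs along the bore out of the mouth; x is square to the bore, in the plane of the lean, on its upper side (x has an upward part; the -x wall is the one the canister lies on); y is level
- tube_mouth (a point): centre of the tube's mouth, 170 mm from the bottom of the bore, about 190 mm above the table
- canister: brass pigment canister with a blue band, 54 mm in diameter, 42 mm high, about 0.2 kg, loose in the tube: it stands on the bottom, lying on the -x wall, axes as the tube's at the start. Origin: centre of its underside, z up its axis. On its lid swings a red wire loop (see loop_pivot)
- hook: wire hook tool, 0.1 kg, hanging upright on the rack, axes as the rack's. Origin: centre of the underside of its square flange (34 x 34 x 5 mm); z up along the wooden handle, 18 x 18 mm, from 5 to 65 mm above the origin. Below it a straight 5 mm steel wire, 150 mm long, with a J at its end (see hook_bend)
- hook_bend (a point): bend at the wire's lower end, on the tool's axis, 150 mm under the tool's origin. From here the wire runs 14 mm to the tool's -x side, then turns up 10 mm to the tip (centre lines; wire 5 mm thick): a J open towards the handle, 9 mm clear inside
- rack: fixed steel rack for the hook: base 150 x 110 mm, a post on the +x side and at the top a level fork (two 6 mm thick prongs, slot 14 mm wide along x, open towards the rack's -x); origin under it on the table
- rack_seat (a point): point on the fork's upper face, 175 mm above the table, on which the hook's flange centre rests; the slot goes 27 mm farther towards +x and is open 30 mm towards -x
- disc: fixed white ceramic disc, 130 mm in diameter, 10 mm thick, origin at the centre of its underside on the table
- ink_bottle: bystander: amber ink bottle, 48 mm in diameter, 85 mm high, loose
- jar_cap: bystander: black jar cap, 52 mm in diameter, 16 mm high, loose
- water_jar: bystander: open glass jar, 84 mm in diameter, 100 mm high, loose
- paint_pot: bystander: white paint pot with red cap, 60 mm in diameter, 60 mm high, loose
- loop_pivot (a point): on the canister's axis, 44 mm above its origin. The loop, a rigid arch of 4 mm wire, 30 mm wide and 32 mm high, swings here about the canister's y axis; its top bar runs along that y, 32 mm from here. It stays where pushed (about 0.2 N at the bar); it starts leaning by an unknown angle up to 29 degrees to the canister's +x or -x side, and can swing 46 degrees each way
Not all that is in view belongs to the job. Of the things shaped like the disc, the white one is meant.

How it is judged:
By the outcome, as a careful person would: the job done as asked, in the order asked, and still so for the second after the job is handed in, with the robot touching nothing.
It also fails if it takes over 72 s, if anything falls off the work surface, if the arm or the gripper's body presses on something with over 40 N, if the wrist force passes 120 N, or if a joint passes its speed limit or range.

## Robot

A 7-joint arm with a two-finger parallel gripper is mounted at the origin on the work surface. World frame = base frame: x ahead of the robot, y to its left, z up, the work surface at z = 0. Lengths are in m, angles in rad, forces in N, time in s.
With the tool pointing down it reaches from about 0.4 to 0.85 m from the base axis. Payload 4.5 kg.
Tool frame: the origin (TCP) lies at the very end of the fingers, on their centre line; the grasp point (between the pads) lies 19 mm behind it (r.pinch_z is the distance from the TCP to the grasp point, in m); z points along the fingers, y is the line along which they close (so a half turn about z gives the same grasp; the last joint's range is limited). The gripper opens to 88 mm and grips with 3 to 60 N. Pads are 18 mm wide; open, the fingers measure 123 mm over their backs; the gripper's body (75 mm by 187 mm) begins 45 mm behind the grasp point.
Start: joints at [1.378, 0.689, -0.195, 1.565, 0.157, 0.902, -0.215], TCP at [0.141, -0.609, 0.239] pointing down, gripper open.
Joint ranges: [-3.01, 3.01], [-0.46, 2.08], [-1.47, 1.51], [0.13, 2.56], [-1, 4.14], [0.04, 2.09], [-2.66, 2.66]. Speed limits (rad/s): [2.57, 2.57, 3.14, 3.14, 3.14, 3.14, 3.14].

## Interface

Orientations are given as a unit quaternion [x, y, z, w].
In Python, from plant import r, cams gives the robot as it stands.
- The arm moves only by the shell command python3 -m pendant 'ROWS' [FORCE]. ROWS is JSON, a list of rows, each a list of 3 entries, a list of its own where there are three numbers: the closure, from -1 (fully open) to 1 (shut), then the shift along the tool's x, y, z in mm, then the turn, a rotation vector about the tool's x, y, z in degrees. A call has 1 to 8 rows; each row shifts and turns the commanded pose from where the row before left it, along the tool's axes as they then stand; what a row does not reach is not made up. A row lasts 1/8 s, in which the tool goes at most 62.5 mm and 10.7 degrees, less where a joint would pass 70% of its speed; a pose out of reach is approached as far as the arm can. A call with a gripper value outside its range is refused whole. The fingers move at their own pace and stop on an object; FORCE is the grip in N (left out, the last holds). Time passes only in rows, so rows that do not move let the fingers close. It gives the time, the measured TCP pose, the force, the opening and the grip force at its end, in the units of the state.
- r.get_state(): the state, without advancing time (a new reading comes with each control period).
- cams.snapshot(name): name is "scene" or "top" or "wrist"; returns a dict with "img" (400x640x3 uint8, red, green, blue), "camera_matrix" (3x3 intrinsics, pixels), "camera_from_world" (4x4, takes a point from world to camera coordinates); the wrist camera has in their place "tool_from_camera" (4x4, takes a point from camera to tool coordinates, whose origin is the TCP and whose axes are the flange's). Camera axes: x right, y up, looking along -z (the intrinsics and any distortion apply to the point x, -y, -z); pixel columns grow to the right and rows downward; lengths in m; the calibration is good to about 2 mm. A picture is of the moment at which its call begins: read the wrist's pose just before it. There is no depth.
- r.finish_job(): hands the job in; it is judged then, once.
The state is a dict: "clock": time; "q": joint angles; "qd": joint speeds; "joint_torque": joint torques, N m; "tool_pos": TCP position; "eef_rot": TCP orientation; "contact_force": force on the tool from outside, world axes, zero at the start; "moment": the same for the moment, N m; "opening": opening from 0.0 (shut) to 1.0 (fully open); "finger_force": force on a finger pad.
Only numpy, scipy, OpenCV 4.12 (cv2) and the standard library are available. Lean on these libraries where they do the work, as an engineer would, in place of code of your own. Each camera call takes 0.05 s, during which the arm holds its last target. There are 200 camera calls.

## Working session

There is one attempt and no reset: what is moved stays moved. The work goes in short steps, Python scripts to look and compute and a shell command to move; the robot and the scene stay as the last step left them, time stands still between calls to the robot, and variables do not carry over. Pictures are saved under pics/ and viewed, at most 10 in all, crops included, and the job is handed in when it is done.

```bash
ls; mkdir -p pics
python3 - <<'E'
from plant import r,cams
import cv2,numpy as np
s=r.get_state();print({k:np.round(v,3).tolist() for k,v in s.items()},r.pinch_z)
for n in("scene","top"):
    d=cams.snapshot(n);cv2.imwrite(f"pics/{n}0.png",d["img"][:,:,::-1]);np.savez(f"pics/{n}0.npz",**d)
    print(n,d["camera_matrix"].tolist(),np.round(d["camera_from_world"],4).tolist(),[k for k in d])
E
```

```text
pics
{'clock': 0.0, 'q': [1.378, 0.69, -0.194, 1.566, 0.157, 0.902, -0.215], 'qd': [-0.001, -0.0, -0.0, -0.001, -0.0, 0.001, -0.002], 'joint_torque': [0.0, -52.756, -1.267, -15.343, -0.053, 0.007, 0.0], 'tool_pos': [0.14, -0.608, 0.238], 'eef_rot': [0.994, 0.113, -0.0, -0.001], 'contact_force': [-0.017, -0.177, -0.023], 'moment': [0.011, -0.009, 0.043], 'finger_force': 0.0, 'opening': 1.0} 0.0187
scene [[378.0712432663399, 0.0, 322.6218794271641], [0.0, 378.0712432663399, 204.43974970529632], [0.0, 0.0, 1.0]] [[-0.4621, 0.8868, -0.0043, 0.288], [-0.7415, -0.3837, 0.5505, 0.3488], [0.4865, 0.2575, 0.8348, -1.4322], [0.0, 0.0, 0.0, 1.0]] ['img', 'camera_matrix', 'camera_from_world']
top [[395.9287998247092, 0.0, 323.108356747242], [0.0, 395.9287998247092, 195.0985823175017], [0.0, 0.0, 1.0]] [[0.0106, -0.9999, -0.0129, -0.0343], [0.9869, 0.0084, 0.1611, -0.5576], [-0.161, -0.0144, 0.9869, -1.3177], [0.0, 0.0, 0.0, 1.0]] ['img', 'camera_matrix', 'camera_from_world']
```

View pics/scene0.png

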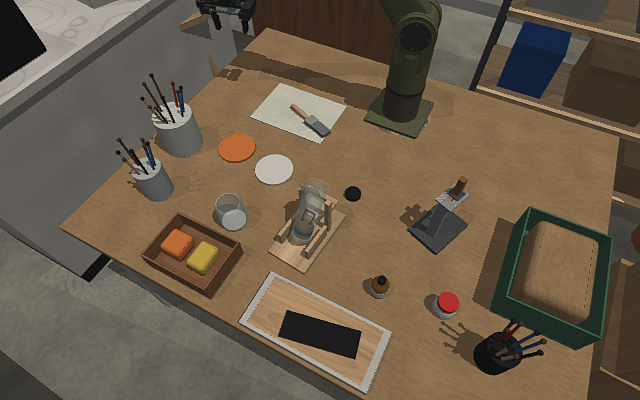

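View pics/top0.png

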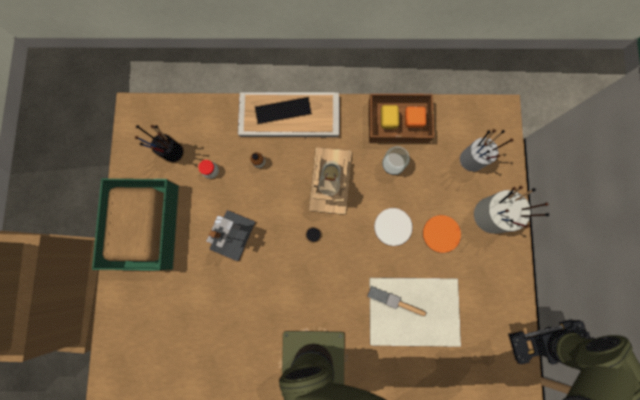

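The scene view shows the tube and cradle at about (305,215), the rack and hook at (445,210), and the white disc at (274,169). The orange disc at (237,148) is a decoy. In the top view the cradle is at (331,180), the rack at (232,235), the white disc at (393,227) and the orange one at (442,234). The white disc is the one that fits. I'll enlarge the cradle, rack and disc to confirm.

```bash
python3 - <<'E'
import cv2,numpy as np
def crop(n,x,y,w,h):
    im=cv2.imread(f"pics/{n}0.png")[y:y+h,x:x+w];return cv2.resize(im,(400,300),interpolation=cv2.INTER_CUBIC)
m=np.vstack([np.hstack([crop("scene",255,172,136,102),crop("scene",392,160,120,90)]),np.hstack([crop("top",290,135,120,90)if 0 else crop("top",292,140,104,78),crop("top",192,200,80,60)])])
cv2.imwrite("pics/crop1.png",m)
E
cat > h.py <<'E'
import numpy as np,cv2
def load(n,i=0): return dict(np.load(f"pics/{n}{i}.npz"))
def ray(d,u,v):
    K=d["camera_matrix"];T=d["camera_from_world"]
    c=np.array([(u-K[0,2])/K[0,0],-(v-K[1,2])/K[1,1],-1.])
    R=T[:3,:3];return -R.T@T[:3,3],R.T@c
def onz(d,u,v,z):
    o,k=ray(d,u,v);return o+k*(z-o[2])/k[2]
def proj(d,p):
    c=d["camera_from_world"][:3,:3]@p+d["camera_from_world"][:3,3];K=d["camera_matrix"]
    return np.array([K[0,2]-K[0,0]*c[0]/c[2],K[1,2]+K[1,1]*c[1]/c[2]])
def tri(rs):
    A=0;b=0
    for o,k in rs:
        k=k/np.linalg.norm(k);P=np.eye(3)-np.outer(k,k);A=A+P;b=b+P@o
    return np.linalg.solve(A,b)
E
python3 - <<'E'
from h import *
for n in("scene","top"):
    d=load(n);hsv=cv2.cvtColor(d["img"],cv2.COLOR_RGB2HSV)
    m=((hsv[:,:,1]<40)&(hsv[:,:,2]>170)).astype(np.uint8)
    x,y=(274,169)if n=="scene" else (393,227)
    k,l,s,c=cv2.connectedComponentsWithStats(m)
    i=l[y,x];cs,_=cv2.findContours((l==i).astype(np.uint8),cv2.RETR_EXTERNAL,cv2.CHAIN_APPROX_NONE)
    pts=np.array([onz(d,p[0][0],p[0][1],.01) for p in cs[0]])[:,:2]
    (cx,cy),rad=cv2.minEnclosingCircle(pts.astype(np.float32));print(n,s[i],onz(d,*c[i],.01),cx,cy,rad)
E
```

```text
scene [255 154  38  30 883] [ 0.45749313 -0.27218321  0.01      ] 0.45563870668411255 -0.27320852875709534 0.06408123672008514
top [ 375  209   37   36 1055] [ 0.45459005 -0.27252125  0.01      ] 0.45507603883743286 -0.2727892994880676 0.06407194584608078
```

View pics/crop1.png

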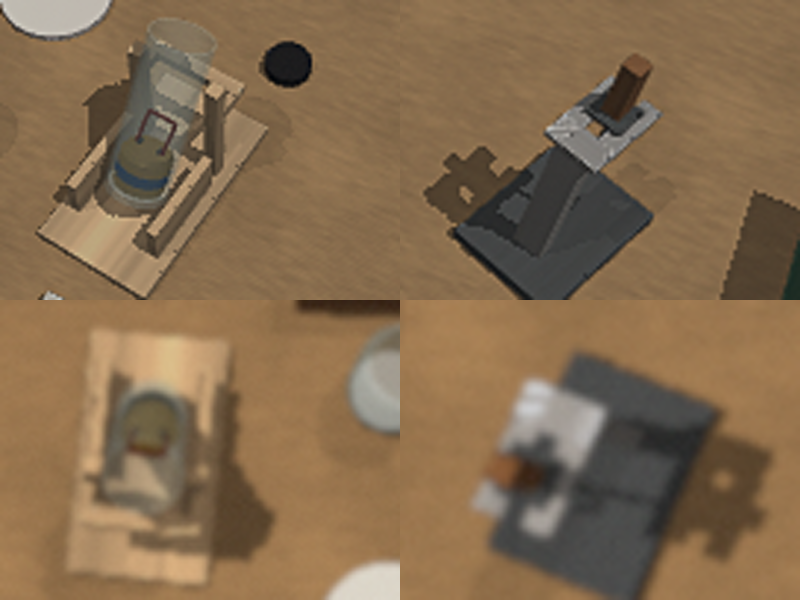

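The crop confirms the white disc, whose centre is (0.455,-0.273) in both views. It also shows the cradle with the loop up at about scene (308,214), and the rack with the fork on top and the handle at about scene (463,178). Next I'll compute the rack and stand frames.

Run:
```python
from h import *
S=load("scene");T=load("top")
cs=lambda u,v:(255+u*.34,172+v*.34); cr=lambda u,v:(392+(u-400)*.3,160+v*.3)
ts=lambda u,v:(292+u*.26,140+(v-300)*.26); tr=lambda u,v:(192+(u-400)*.2,200+(v-300)*.2)
P=lambda t,x:print(t,np.round(x,4))
for q in [(575,352),(720,410),(630,600),(490,548)]:P("rackbase top",onz(T,*tr(*q),.01))
for q in [(455,232),(560,300),(652,215)]:P("rackbase scene",onz(S,*cr(*q),.01))
P("handle top scene",onz(S,*cr(637,60),.24));P("handle top top",onz(T,*tr(497,468),.24))
for q in [(545,133),(598,170),(662,107)]:P("fork scene",onz(S,*cr(*q),.175))
P("slot end",onz(S,*cr(592,132),.175))
for q in [(530,378),(607,402),(540,540),(475,505)]:P("fork top",onz(T,*tr(*q),.175))
for q in [(92,330),(230,342),(207,583),(68,573)]:P("stand top",onz(T,*ts(*q),.012))
for q in [(38,232),(142,297),(268,125)]:P("stand scene",onz(S,*cs(*q),.012))
P("mouth scene",onz(S,*cs(182,46),.19));P("mouth top",onz(T,*ts(143,488),.19))
```

```text
rackbase top [0.5062 0.3093 0.01  ]
rackbase top [0.4662 0.2054 0.01  ]
rackbase top [0.3344 0.2627 0.01  ]
rackbase top [0.3689 0.3616 0.01  ]
rackbase scene [0.4703 0.2124 0.01  ]
rackbase scene [0.4925 0.3178 0.01  ]
rackbase scene [0.371  0.3655 0.01  ]
handle top scene [0.4079 0.2905 0.24  ]
handle top top [0.41   0.2917 0.24  ]
fork scene [0.4548 0.2499 0.175 ]
fork scene [0.4694 0.2975 0.175 ]
fork scene [0.3874 0.3254 0.175 ]
slot end [0.4368 0.2827 0.175 ]
fork top [0.4697 0.2936 0.175 ]
fork top [0.4553 0.2451 0.175 ]
fork top [0.3704 0.2822 0.175 ]
fork top [0.3913 0.3232 0.175 ]
stand top [ 0.7355 -0.0008  0.012 ]
stand top [ 0.7248 -0.1297  0.012 ]
stand top [ 0.4985 -0.1086  0.012 ]
stand top [0.5065 0.018  0.012 ]
stand scene [ 0.7267 -0.1257  0.012 ]
stand scene [ 7.395e-01 -7.000e-04  1.200e-02]
stand scene [0.5095 0.0227 0.012 ]
mouth scene [ 0.5732 -0.0424  0.19  ]
mouth top [ 0.5538 -0.0496  0.19  ]
```

```bash
cat >> h.py <<'E'
from scipy.spatial.transform import Rotation as Ro
def frame(az,lean=0):
    "tool y along (az, tilted) ; tool z down, leaning outward by lean deg"
    a=np.radians(az);l=np.radians(lean);u=np.array([np.cos(a),np.sin(a),0]);k=np.array([0,0,1.])
    z=np.sin(l)*u-np.cos(l)*k;y=np.cos(l)*u+np.sin(l)*k
    return np.column_stack([np.cross(y,z),y,z])
def plan(s,p1,R1,n):
    p0=np.array(s["tool_pos"]);R0=Ro.from_quat(s["eef_rot"]).as_matrix()
    w=Ro.from_matrix(R0.T@R1).as_rotvec()/n
    M=sum(R0@Ro.from_rotvec(k*w).as_matrix() for k in range(n))
    sh=np.linalg.solve(M,np.array(p1)-p0)
    print(n,"rows each: shift mm",np.round(sh*1e3,1).tolist(),"|",round(np.linalg.norm(sh)*1e3,1),"turn deg",np.round(np.degrees(w),2).tolist(),"|",round(np.degrees(np.linalg.norm(w)),2))
E
python3 - <<'E'
from h import *
from plant import r,cams
d=cams.snapshot("wrist");print(np.round(d["tool_from_camera"],3).tolist(),d["camera_matrix"].tolist())
S=load("scene");T=load("top")
cs=lambda u,v:(255+u*.34,172+v*.34); ts=lambda u,v:(292+u*.26,140+(v-300)*.26)
# bar by red mask
for n,D,(x0,y0,x1,y1) in(("s",S,(290,200,325,225)),("t",T,(320,165,340,185))):
    b=D["img"][y0:y1,x0:x1].astype(int);m=(b[:,:,0]-b[:,:,1]>35)&(b[:,:,1]<90)
    v,u=np.nonzero(m);print(n,len(u),u.mean()+x0,v.mean()+y0,u.min()+x0,u.max()+x0,v.min()+y0,v.max()+y0)
m=tri([ray(S,*cs(160,117)),ray(T,*ts(148,451))]);print("bar mid",m, proj(S,m)-cs(160,117))
# tube guess
u=np.array([np.cos(np.radians(-5.4)),np.sin(np.radians(-5.4)),0]);d_=-.5*u+np.array([0,0,.866])
s=r.get_state()
R=frame(-5.4,30)
mouth=np.array([.565,-.0475,.19])
Tc=d["tool_from_camera"];print("cam look dir in tool",-Tc[:3,2])
for dist in(.2,.25):
    # camera centre on the tube axis at dist beyond mouth
    cam=mouth+d_*dist;p=cam-R@Tc[:3,3];print(p);plan(s,p,R,16)
E
```

```text
[[0.001, 0.952, 0.308, 0.08], [1.0, -0.0, -0.001, -0.001], [-0.001, 0.308, -0.952, -0.146], [0.0, 0.0, 0.0, 1.0]] [[328.82011952285114, 0.0, 315.29045114270133], [0.0, 328.82011952285114, 197.71209851667197], [0.0, 0.0, 1.0]]<stdin>:9: RuntimeWarning: Mean of empty slice.
  ret = ret.dtype.type(ret / rcount)
Traceback (most recent call last):
ValueError: zero-size array to reduction operation minimum which has no identity
```

Run:
```python
from h import *
from plant import r
S=load("scene");T=load("top")
cs=lambda u,v:(255+u*.34,172+v*.34); ts=lambda u,v:(292+u*.26,140+(v-300)*.26)
m=tri([ray(S,*cs(160,117)),ray(T,*ts(148,451))]);print("bar mid",m, proj(S,m)-cs(160,117))
R=frame(-5.4,30);mouth=np.array([.565,-.0475,.19]);d=-R[:,2]
print("bar in tube frame (x,y,z)",np.array([R[:,1]@(m-mouth),(np.cross(d,R[:,1]))@(m-mouth),170e-3+d@(m-mouth)]))
p=mouth+d*.08;print(p);plan(r.get_state(),p,R,16)
```

```text
bar mid [ 0.60183425 -0.05328493  0.10228094] [-0.15434132 -0.0151763 ]
bar in tube frame (x,y,z) [-0.01163023 -0.00229285  0.07542547]
[ 0.52517752 -0.04373567  0.25928203]
16 rows each: shift mm [45.0, -7.4, -0.6] | 45.6 turn deg [-1.63, 1.17, -4.37] | 4.8
```

```bash
python3 -m pendant '[[-1,[45,-7.4,-0.6],[-1.63,1.17,-4.37]],[-1,[45,-7.4,-0.6],[-1.63,1.17,-4.37]],[-1,[45,-7.4,-0.6],[-1.63,1.17,-4.37]],[-1,[45,-7.4,-0.6],[-1.63,1.17,-4.37]],[-1,[45,-7.4,-0.6],[-1.63,1.17,-4.37]],[-1,[45,-7.4,-0.6],[-1.63,1.17,-4.37]],[-1,[45,-7.4,-0.6],[-1.63,1.17,-4.37]],[-1,[45,-7.4,-0.6],[-1.63,1.17,-4.37]]]'; python3 -m pendant '[[-1,[45,-7.4,-0.6],[-1.63,1.17,-4.37]],[-1,[45,-7.4,-0.6],[-1.63,1.17,-4.37]],[-1,[45,-7.4,-0.6],[-1.63,1.17,-4.37]],[-1,[45,-7.4,-0.6],[-1.63,1.17,-4.37]],[-1,[45,-7.4,-0.6],[-1.63,1.17,-4.37]],[-1,[45,-7.4,-0.6],[-1.63,1.17,-4.37]],[-1,[45,-7.4,-0.6],[-1.63,1.17,-4.37]],[-1,[45,-7.4,-0.6],[-1.63,1.17,-4.37]]]'
cat >> h.py <<'E'
def wrist(i):
    from plant import r,cams
    s=r.get_state();d=cams.snapshot("wrist");T=np.eye(4);T[:3,:3]=Ro.from_quat(s["eef_rot"]).as_matrix();T[:3,3]=s["tool_pos"]
    d["camera_from_world"]=np.linalg.inv(T@d["tool_from_camera"])
    np.savez(f"pics/wrist{i}.npz",**d);cv2.imwrite(f"pics/wrist{i}.png",d["img"][:,:,::-1]);return s,d
E
python3 - <<'E'
from h import *
s,d=wrist(1);print(s["clock"],s["tool_pos"],np.round(s["q"],2))
plan(s,[.5252,-.0437,.2593],frame(-5.4,30),4)
E
```

```text
clock: 1.15
tool_pos: [0.4245, -0.3875, 0.2552]
eef_rot: [0.904, 0.405, 0.093, 0.102]
contact_force: [1.5, 0.7, 0.5]
opening: 1.0
finger_force: 0.0
clock: 2.15
tool_pos: [0.5184, -0.1183, 0.2624]
eef_rot: [0.761, 0.609, 0.147, 0.17]
contact_force: [-1.0, -1.0, 0.3]
opening: 1.001
finger_force: 0.0
2.15 [ 0.51841727 -0.1182583   0.2623585 ] [ 0.21  0.42 -0.12  2.25  1.26  0.09 -1.36]
4 rows each: shift mm [18.7, -1.8, 0.2] | 18.7 turn deg [-0.98, 0.62, -1.67] | 2.04
```

View pics/wrist1.png

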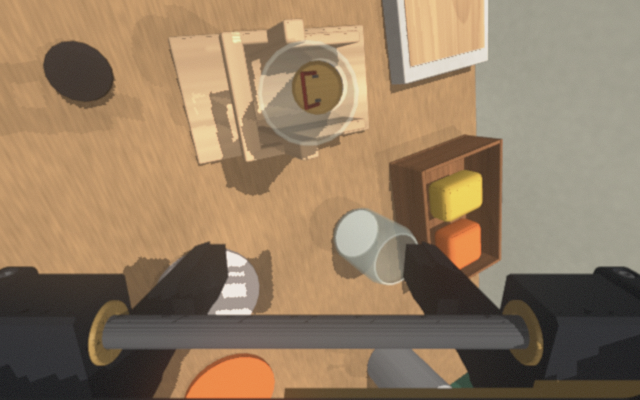

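The wrist view looks straight into the tube. The mouth rim is a circle at about (309,92) with radius about 48 px. The red loop is at (303–322, 72–108) with its bar on the left at u≈304, so it leans toward the tube's -x side. Measuring it now.

Run:
```python
from h import *
d=load("wrist",1);S=load("scene");T=load("top")
cs=lambda u,v:(255+u*.34,172+v*.34); ts=lambda u,v:(292+u*.26,140+(v-300)*.26)
b=d["img"].astype(int)[60:120,285:345];m=((b[:,:,0]-b[:,:,1]>40)&(b[:,:,0]<150)&(b[:,:,1]<60))
v,u=np.nonzero(m);print(len(u),u.min()+285,u.max()+285,v.min()+60,v.max()+60)
print("cols",[(int(c)+285,int(m[:,c].sum())) for c in range(60) if m[:,c].any()])
mo=onz(d,309,92,.19);print("mouth",mo)
bar=(304,90)
for az in(-5.4,):
    R=frame(az,30);dd=-R[:,2]
    f=lambda m:np.round(1e3*np.array([R[:,1]@(m-mo),(np.cross(dd,R[:,1]))@(m-mo),.17+dd@(m-mo)]),1)
    print("bar w+s",f(tri([ray(d,*bar),ray(S,*cs(160,117))])),"all",f(tri([ray(d,*bar),ray(S,*cs(160,117)),ray(T,*ts(148,451))])))
    o,k=ray(d,*bar)
    t=(.074-.17-dd@(o-mo))/(dd@k);print("wrist at z=74",f(o+k*t))
    for p in[(320,75),(320,105),(318,88)]:
        o,k=ray(d,*p);t=(.044-.17-dd@(o-mo))/(dd@k);print("pivot/canister centre",f(o+k*t))
```

```text
85 301 312 73 108
cols [(301, 4), (302, 12), (303, 19), (304, 19), (305, 16), (306, 10), (307, 4), (312, 1)]
mouth [ 0.56664866 -0.0455416   0.19      ]
bar w+s [-12.3  -2.4  77.1] all [-12.6  -3.3  76.5]
wrist at z=74 [-13.1  -1.4  74. ]
pivot/canister centre [ 1.7 10.  44. ]
pivot/canister centre [ -1.6 -18.9  44. ]
pivot/canister centre [-1.7 -2.1 44. ]
```

Run:
```python
from h import *
from plant import r
s=r.get_state()
plan(s,[.4085,.2915,.30],frame(-21.5),8)
```

```text
8 rows each: shift mm [45.2, -25.8, -10.9] | 53.2 turn deg [3.23, -0.39, 1.11] | 3.43
```

```bash
python3 -m pendant '[[-1,[45.2,-25.8,-10.9],[3.23,-0.39,1.11]],[-1,[45.2,-25.8,-10.9],[3.23,-0.39,1.11]],[-1,[45.2,-25.8,-10.9],[3.23,-0.39,1.11]],[-1,[45.2,-25.8,-10.9],[3.23,-0.39,1.11]],[-1,[45.2,-25.8,-10.9],[3.23,-0.39,1.11]],[-1,[45.2,-25.8,-10.9],[3.23,-0.39,1.11]],[-1,[45.2,-25.8,-10.9],[3.23,-0.39,1.11]],[-1,[45.2,-25.8,-10.9],[3.23,-0.39,1.11]]]'; python3 -m pendant '[[-1,[0,0,0],[0,0,0]],[-1,[0,0,0],[0,0,0]]]'
python3 - <<'E'
from h import *
s,d=wrist(2);print(s["tool_pos"],np.round(s["q"],2))
plan(s,[.4085,.2915,.30],frame(-21.5),2)
E
```

```text
clock: 3.2
tool_pos: [0.4101, 0.2907, 0.3001]
eef_rot: [0.828, 0.56, -0.002, -0.002]
contact_force: [1.0, 0.0, -0.2]
opening: 0.999
finger_force: 0.0
clock: 3.45
tool_pos: [0.411, 0.288, 0.2993]
eef_rot: [0.828, 0.56, -0.001, 0.0]
contact_force: [0.3, -0.0, -0.1]
opening: 0.998
finger_force: 0.0
[0.41099897 0.28798634 0.29927742] [-0.27  0.51 -0.67  1.83  0.39  0.94 -1.5 ]
2 rows each: shift mm [1.2, -1.8, -0.4] | 2.2 turn deg [-0.04, 0.08, -0.18] | 0.2
```

View pics/wrist2.png

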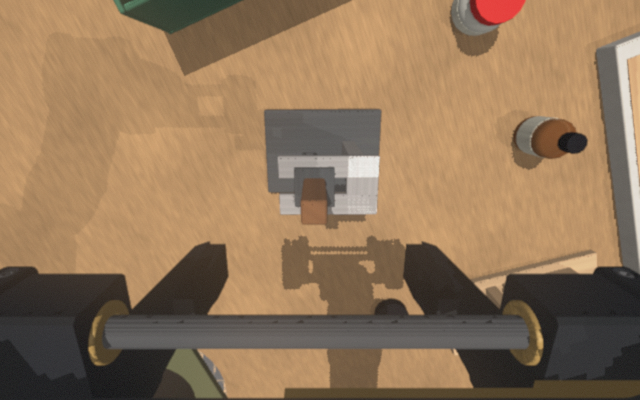

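The wrist view shows the rack square to the gripper. The flange is a dark square at about (314,187), and the handle runs down to its end at (313,224). The slot opens to the left, toward -x, as expected.

Run:
```python
from h import *
from plant import r
d=load("wrist",2);s=r.get_state();R=Ro.from_quat(s["eef_rot"]).as_matrix();p=np.array(s["tool_pos"])
f=lambda u,v,z:print((u,v),np.round(onz(d,u,v,z),4),"tool mm",np.round(1e3*R.T@(onz(d,u,v,z)-p),1))
f(300,224,.24);f(327,224,.24);f(294,167,.18);f(334,167,.18);f(294,190,.18);f(278,157,.175);f(380,156,.175);f(279,213,.175)
b=d["img"].astype(int);print([b[v,314].tolist() for v in range(165,230,3)])
```

```text
(300, 224) [0.3995 0.2874 0.24  ] tool mm [ -4.1 -10.8  59.3]
(327, 224) [0.4164 0.2807 0.24  ] tool mm [-4.   7.4 59.3]
(294, 167) [0.4022 0.314  0.18  ] tool mm [ 21.8 -18.1 119.2]
(334, 167) [0.4328 0.3018 0.18  ] tool mm [ 21.9  14.8 119.2]
(294, 190) [0.3945 0.2958 0.18  ] tool mm [  2.  -18.5 119.3]
(278, 157) [0.3925 0.3258 0.175 ] tool mm [ 29.1 -31.6 124.2]
(380, 156) [0.4714 0.2951 0.175 ] tool mm [ 30.1  53.1 124.1]
(279, 213) [0.3732 0.28   0.175 ] tool mm [-20.6 -32.4 124.4]
[[169, 162, 157], [91, 87, 84], [94, 93, 91], [94, 94, 91], [95, 90, 87], [97, 73, 56], [101, 77, 60], [99, 75, 58], [100, 75, 58], [101, 78, 60], [101, 76, 57], [101, 77, 59], [139, 101, 73], [156, 112, 80], [153, 108, 76], [155, 109, 76], [152, 107, 77], [149, 105, 73], [153, 110, 78], [152, 109, 77], [179, 139, 100], [189, 149, 106]]
```

```bash
python3 -m pendant '[[-1,[4.8,-1.7,30],[0,0,0]],[-1,[0,0,35],[0,0,0]],[-1,[0,0,30],[0,0,0]],[-1,[0,0,8],[0,0,0]],[-1,[0,0,0],[0,0,0]],[1,[0,0,0],[0,0,0]],[1,[0,0,0],[0,0,0]],[1,[0,0,0],[0,0,0]]]' 40;python3 -m pendant '[[1,[0,0,0],[0,0,0]],[1,[0,0,0],[0,0,0]],[1,[0,0,0],[0,0,0]],[1,[0,0,0],[0,0,0]]]' 40
```

```text
clock: 4.5
tool_pos: [0.4118, 0.2943, 0.1974]
eef_rot: [0.828, 0.56, 0.0, 0.0]
contact_force: [-0.2, -1.1, 0.5]
opening: 0.685
finger_force: 0.0
clock: 5.0
tool_pos: [0.4115, 0.2941, 0.1969]
eef_rot: [0.828, 0.56, -0.0, 0.0]
contact_force: [0.5, 0.3, -0.0]
opening: 0.233
finger_force: 0.0
```

```bash
python3 -m pendant '[[1,[0,0,0],[0,0,0]],[1,[0,0,0],[0,0,0]],[1,[0,0,0],[0,0,0]]]' 45; python3 -m pendant '[[1,[0,0,-10],[0,0,0]],[1,[0,0,-10],[0,0,0]],[1,[0,0,0],[0,0,0]],[1,[0,0,0],[0,0,0]]]'
```

```text
clock: 5.38
tool_pos: [0.4116, 0.294, 0.1968]
eef_rot: [0.828, 0.56, -0.0, 0.0]
contact_force: [-0.1, -0.2, -0.6]
opening: 0.197
finger_force: 45.0
clock: 5.88
tool_pos: [0.4115, 0.294, 0.217]
eef_rot: [0.828, 0.56, -0.0, 0.0]
contact_force: [0.0, -0.5, -0.7]
opening: 0.199
finger_force: 45.0
```

```bash
python3 -m pendant '[[1,[0,-20,-2],[0,0,0]],[1,[0,-32,-5],[0,0,0]],[1,[0,0,-40],[0,0,0]],[1,[0,0,-50],[0,0,0]],[1,[0,0,-50],[0,0,0]],[1,[0,0,-30],[0,0,0]],[1,[0,0,0],[0,0,0]]]'
cat >> h.py <<'E'
MO=np.array([.56665,-.04554,.19]);RT=frame(-5.4,30);DD=-RT[:,2];XT=RT[:,1];YT=np.cross(DD,XT)
LB=.1718
def tube(p): return np.round(1e3*np.array([XT@(p-MO),YT@(p-MO),.17+DD@(p-MO)]),1)
def tcp_for(x,y,z): return MO+(x*XT+y*YT+(z-170)*DD)*1e-3+DD*LB
def bend(s): return np.array(s["tool_pos"])+Ro.from_quat(s["eef_rot"]).as_matrix()[:,2]*LB
E
python3 - <<'E'
from h import *
from plant import r
s=r.get_state();print(s["tool_pos"]);p=tcp_for(10,-2,215);print(p,tube(bend(s)));plan(s,p,RT,8);plan(s,p,RT,10)
E
```

```text
clock: 6.75
tool_pos: [0.3638, 0.3146, 0.3955]
eef_rot: [0.828, 0.56, 0.002, 0.0]
contact_force: [0.8, -0.3, -1.2]
opening: 0.2
finger_force: 45.0
[0.36381026 0.31456574 0.39548612]
[ 0.46716469 -0.03814478  0.38275431] [-187.   339.8  316.8]
8 rows each: shift mm [-39.5, 23.1, 6.5] | 46.3 turn deg [-3.71, 0.52, -2.02] | 4.25
10 rows each: shift mm [-31.7, 18.4, 5.3] | 37.0 turn deg [-2.97, 0.42, -1.61] | 3.4
```

```bash
python3 -m pendant '[[1,[-39.5,23.1,6.5],[-3.71,0.52,-2.02]],[1,[-39.5,23.1,6.5],[-3.71,0.52,-2.02]],[1,[-39.5,23.1,6.5],[-3.71,0.52,-2.02]],[1,[-39.5,23.1,6.5],[-3.71,0.52,-2.02]],[1,[-39.5,23.1,6.5],[-3.71,0.52,-2.02]],[1,[-39.5,23.1,6.5],[-3.71,0.52,-2.02]],[1,[-39.5,23.1,6.5],[-3.71,0.52,-2.02]],[1,[-39.5,23.1,6.5],[-3.71,0.52,-2.02]]]'; python3 -m pendant '[[1,[0,0,0],[0,0,0]],[1,[0,0,0],[0,0,0]]]'
python3 - <<'E'
from h import *
s,d=wrist(3);print(s["clock"],tube(bend(s)));plan(s,tcp_for(10,-2,215),RT,2)
print(proj(d,bend(s)),proj(d,MO))
cv2.imwrite("pics/wrist3c.png",cv2.resize(d["img"][60:260,190:440,::-1],(750,600),interpolation=cv2.INTER_CUBIC))
E
```

```text
clock: 7.75
tool_pos: [0.4655, -0.04, 0.3801]
eef_rot: [0.714, 0.652, 0.172, 0.191]
contact_force: [1.3, -0.2, -0.6]
opening: 0.196
finger_force: 45.0
clock: 8.0
tool_pos: [0.4658, -0.0382, 0.3806]
eef_rot: [0.714, 0.651, 0.172, 0.19]
contact_force: [-0.1, 0.1, -0.8]
opening: 0.201
finger_force: 45.0
8.0 [  6.8  -2.5 213.8]
2 rows each: shift mm [0.1, 1.1, -0.6] | 1.3 turn deg [-0.15, 0.06, 0.07] | 0.18
[315.10940777 176.53345682] [309.26501882 164.60976425]
```

View pics/wrist3c.png

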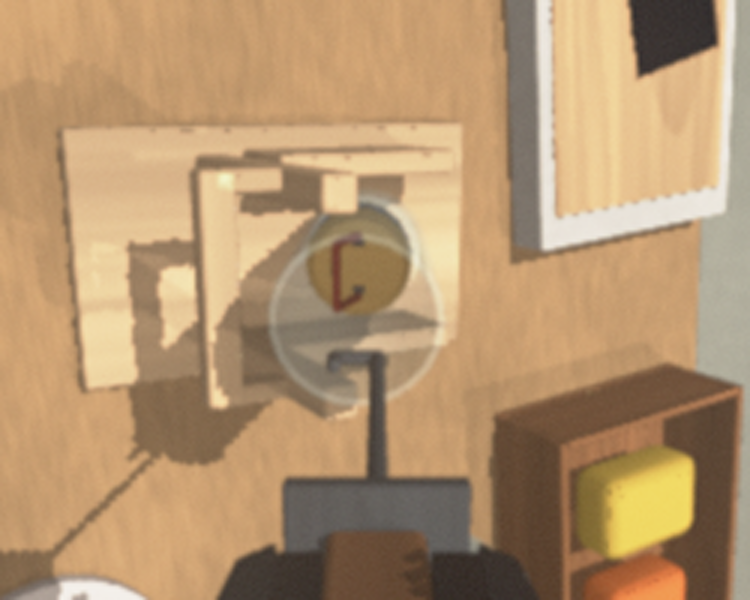

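Run:
```python
from h import *
from plant import r
d=load("wrist",3)
def at(u,v,z):
    o,k=ray(d,u,v);t=((z-170)/1e3-DD@(o-MO))/(DD@k);return tube(o+k*t)
print("bar",at(304.3,151.7,74),"mouth",at(309.2,166,170),"bend",at(316,179,214),"tip",at(190+331/3,60+362/3,222),"lid c",at(190+359/3,60+258/3,44))
s=r.get_state();plan(s,tcp_for(10,1.5,170),RT,2);plan(s,tcp_for(10,1.5,80),RT,3)
```

```text
bar [-9.2 -2.5 74. ] mouth [-1.0e-01 -1.6e+00  1.7e+02] bend [  7.7  -5.  214. ] tip [ -7.5  -4.7 222. ] lid c [-2.3  0.7 44. ]
2 rows each: shift mm [1.5, 1.0, 22.0] | 22.1 turn deg [-0.13, 0.03, 0.1] | 0.17
3 rows each: shift mm [1.0, 0.7, 44.7] | 44.7 turn deg [-0.09, 0.02, 0.07] | 0.11
```

```bash
python3 -m pendant '[[1,[3,7,0],[-0.26,0,0]],[1,[0,0,30],[0,0,0]],[1,[0,0,40],[0,0,0]],[1,[0,0,35],[0,0,0]],[1,[0,0,19],[0,0,0]],[1,[0,0,0],[0,0,0]],[1,[0,0,0],[0,0,0]]]'
python3 - <<'E'
from h import *
s,d=wrist(4);print(s["clock"],tube(bend(s)),np.round(s["contact_force"],2));plan(s,tcp_for(14,1,90),RT,1)
print(proj(d,bend(s)))
cv2.imwrite("pics/wrist4c.png",cv2.resize(d["img"][70:220,220:420,::-1],(800,600),interpolation=cv2.INTER_CUBIC))
E
```

```text
clock: 8.93
tool_pos: [0.5279, -0.0439, 0.3025]
eef_rot: [0.714, 0.647, 0.177, 0.2]
contact_force: [-0.0, 0.6, -1.2]
opening: 0.197
finger_force: 45.0
8.925 [ 25.7  -3.2 115. ] [-0.01  0.64 -1.21]
1 rows each: shift mm [3.2, -9.2, 24.8] | 26.6 turn deg [0.98, 0.39, -0.1] | 1.07
[315.10494786 176.54205956]
```

View pics/wrist4c.png

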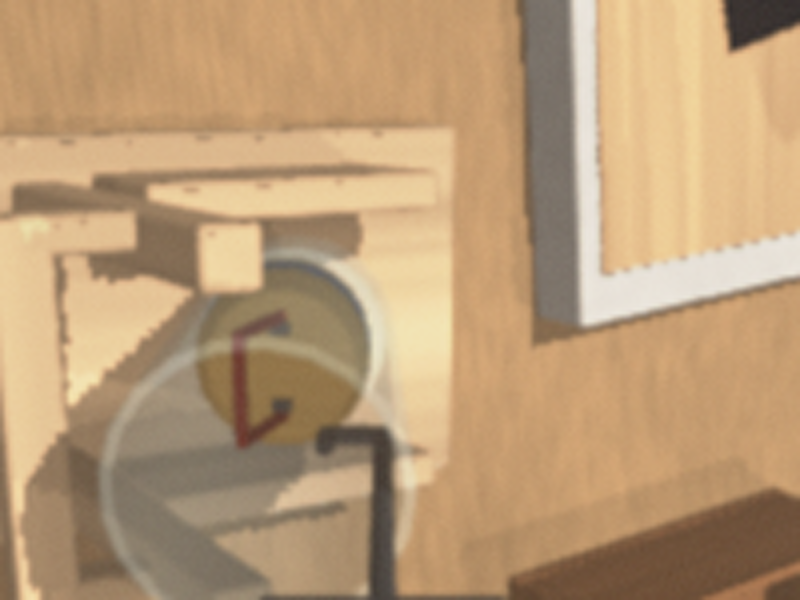

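The wrist view shows the J inside the tube: bend at crop (383,435), tip at (325,440), with the bar at crop (240,390) still 20 mm to its left. Correcting the x drift before going deeper.

```bash
python3 -m pendant '[[1,[3,-8.5,-2],[0.98,0.39,-0.1]],[1,[0,0,0],[0,0,0]]]'
python3 - <<'E'
from h import *
from plant import r
s=r.get_state();print(tube(bend(s)));plan(s,tcp_for(12,1,115),RT,1);plan(s,tcp_for(12,1,85),RT,2)
E
```

```text
clock: 9.22
tool_pos: [0.5197, -0.041, 0.3001]
eef_rot: [0.715, 0.649, 0.174, 0.192]
contact_force: [-0.5, -0.0, -0.9]
opening: 0.201
finger_force: 45.0
[ 1.430e+01 -1.000e-01  1.171e+02]
1 rows each: shift mm [0.9, -2.2, 2.1] | 3.2 turn deg [0.04, 0.07, -0.09] | 0.12
2 rows each: shift mm [0.5, -1.1, 16.0] | 16.1 turn deg [0.02, 0.03, -0.04] | 0.06
```

```bash
python3 -m pendant '[[1,[1,-1,10],[0,0,0]],[1,[0,-1,12],[0,0,0]],[1,[0,0,10],[0,0,0]],[1,[0,0,0],[0,0,0]],[1,[0,0,0],[0,0,0]]]'
python3 - <<'E'
from h import *
s,d=wrist(5);print(s["clock"],tube(bend(s)));plan(s,tcp_for(12,1,57),RT,2)
b=d["img"].astype(int)[70:220,220:420];m=((b[:,:,0]-b[:,:,1]>40)&(b[:,:,0]<160)&(b[:,:,1]<75))
c=[(i+220,int(m[:60+60,:][:,i].sum())) for i in range(200)];print([x for x in c if x[1]>6])
def at(u,v,z):
    o,k=ray(d,u,v);t=((z-170)/1e3-DD@(o-MO))/(DD@k);return tube(o+k*t)
cc=max(c,key=lambda x:x[1])[0];vv=np.nonzero(m[:,cc-220])[0]+70;print(cc,vv.min(),vv.max(),at(cc,vv.mean(),74.5))
cv2.imwrite("pics/wrist5c.png",cv2.resize(d["img"][70:220,220:420,::-1],(800,600),interpolation=cv2.INTER_CUBIC))
E
```

```text
clock: 9.85
tool_pos: [0.5342, -0.0417, 0.2712]
eef_rot: [0.715, 0.649, 0.174, 0.192]
contact_force: [0.3, 0.6, -0.9]
opening: 0.199
finger_force: 45.0
9.85 [12.4  0.5 84.8]
2 rows each: shift mm [0.1, -0.2, 13.9] | 13.9 turn deg [0.01, 0.04, -0.04] | 0.06
[(290, 19), (291, 19)]
290 171 191 [-13.6  -6.8  74.5]
```

```bash
python3 -m pendant '[[1,[1,0,10],[0,0,0]],[1,[0,0,10],[0,0,0]],[1,[0,0,8],[0,0,0]],[1,[0,0,0],[0,0,0]],[1,[0,0,0],[0,0,0]]]'
python3 - <<'E'
from h import *
s,d=wrist(6);print(s["clock"],tube(bend(s)),np.round(s["contact_force"],2));plan(s,tcp_for(-7,1,57),RT,4)
print(proj(d,bend(s)))
b=d["img"].astype(int)[70:250,220:420];m=((b[:,:,0]-b[:,:,1]>40)&(b[:,:,0]<160)&(b[:,:,1]<75))
c=[(i+220,int(m[:,i].sum())) for i in range(200)];print([x for x in c if x[1]>4])
cv2.imwrite("pics/wrist6c.png",cv2.resize(d["img"][100:250,220:420,::-1],(800,600),interpolation=cv2.INTER_CUBIC))
E
```

```text
clock: 10.52
tool_pos: [0.5481, -0.0418, 0.2467]
eef_rot: [0.715, 0.65, 0.174, 0.192]
contact_force: [-0.0, 0.5, -0.7]
opening: 0.2
finger_force: 45.0
10.525 [12.   1.8 56.7] [-0.01  0.46 -0.75]
4 rows each: shift mm [-0.3, -4.7, -0.1] | 4.8 turn deg [-0.0, 0.02, -0.01] | 0.02
[315.11021746 176.53619245]
[(288, 19), (289, 20), (290, 18)]
```

View pics/wrist6c.png

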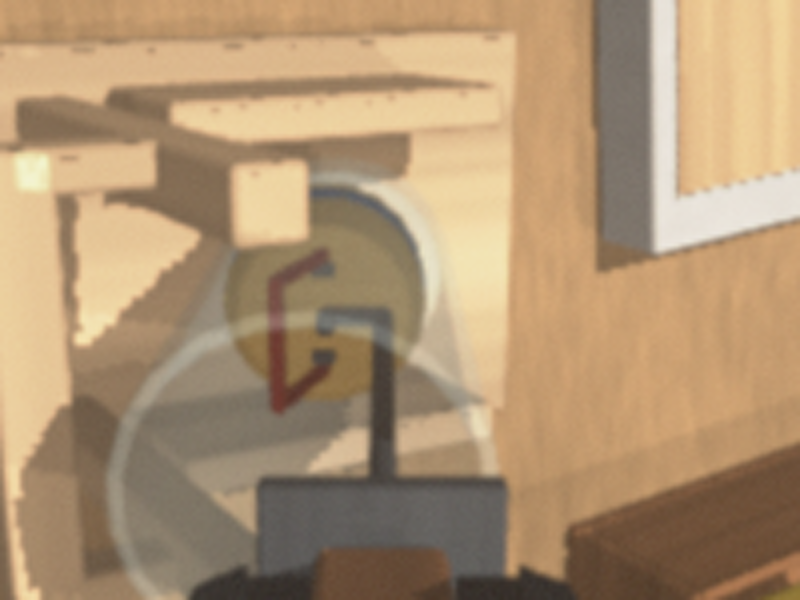

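The crop shows the J below bar level with its bend at (383,317) and tip at (328,320). The bar is upright at u≈277, v 280–405, about 24.5 mm to the -x side of the shank and well straddled. Moving 18 mm toward -x and then lifting.

```bash
python3 -m pendant '[[1,[0,-5,0],[0,0,0]],[1,[0,-5,0],[0,0,0]],[1,[0,-5,0],[0,0,0]],[1,[0,-3,0],[0,0,0]],[1,[0,0,0],[0,0,0]],[1,[0,0,0],[0,0,0]]]'
python3 - <<'E'
from h import *
from plant import r
s=r.get_state();print(tube(bend(s)))
E
python3 -m pendant '[[1,[0,0,-4],[0,0,0]],[1,[0,0,-4],[0,0,0]],[1,[0,0,-4],[0,0,0]],[1,[0,0,-4],[0,0,0]],[1,[0,0,-4],[0,0,0]],[1,[0,0,0],[0,0,0]],[1,[0,0,0],[0,0,0]]]'
python3 - <<'E'
from h import *
s,d=wrist(7);print(s["clock"],tube(bend(s)))
cv2.imwrite("pics/wrist7c.png",cv2.resize(d["img"][100:250,220:420,::-1],(800,600),interpolation=cv2.INTER_CUBIC))
b=d["img"].astype(int)[70:250,220:420];m=((b[:,:,0]-b[:,:,1]>40)&(b[:,:,0]<160)&(b[:,:,1]<75))
print([(i+220,int(m[:,i].sum())) for i in range(200) if m[:,i].sum()>4])
E
```

```text
clock: 11.32
tool_pos: [0.5328, -0.0404, 0.2375]
eef_rot: [0.715, 0.65, 0.174, 0.192]
contact_force: [-0.2, -0.0, -0.6]
opening: 0.199
finger_force: 45.0
[-5.8  1.7 56.4]
clock: 12.2
tool_pos: [0.5229, -0.0394, 0.2549]
eef_rot: [0.715, 0.65, 0.174, 0.192]
contact_force: [0.7, 0.0, -2.1]
opening: 0.203
finger_force: 45.0
12.2 [-5.7  1.8 76.4]
[(308, 19), (309, 20), (310, 14)]
```

```bash
python3 -m pendant '[[1,[0,0,-6],[0,0,0]],[1,[0,0,-12],[0,0,0]],[1,[0,0,-14],[0,0,0]],[1,[0,0,-14],[0,0,0]],[1,[0,0,-14],[0,0,0]],[1,[0,0,-10],[0,0,0]],[1,[0,0,-5],[0,0,0]],[1,[0,0,0],[0,0,0]]]'
python3 - <<'E'
from h import *
from plant import r
s=r.get_state();print(tube(bend(s)),np.round(s["q"],2));plan(s,tcp_for(-6,1.5,240),RT,8)
E
```

```text
clock: 13.25
tool_pos: [0.4862, -0.0358, 0.3185]
eef_rot: [0.715, 0.65, 0.174, 0.192]
contact_force: [1.6, -0.2, -1.1]
opening: 0.2
finger_force: 45.0
[ -5.8   1.8 150. ] [-0.05  0.25 -0.04  2.33  1.18  0.11 -1.33]
8 rows each: shift mm [-0.1, -0.0, -11.3] | 11.3 turn deg [0.0, 0.01, -0.01] | 0.01
```

```bash
python3 -m pendant '[[1,[0,0,-6],[0,0,0]],[1,[0,0,-10],[0,0,0]],[1,[0,0,-12],[0,0,0]],[1,[0,0,-12],[0,0,0]],[1,[0,0,-10],[0,0,0]],[1,[0,0,-5],[0,0,0]],[1,[0,0,0],[0,0,0]]]'
python3 - <<'E'
from h import *
from plant import r
s=r.get_state();print(tube(bend(s)),np.round(s["q"],2))
b=MO+(-6*XT+1.5*YT+60*DD)*1e-3
R=frame(-5.4,0);plan(s,b-R[:,2]*LB,R,8)
E
```

```text
clock: 14.12
tool_pos: [0.459, -0.0337, 0.3658]
eef_rot: [0.715, 0.649, 0.173, 0.192]
contact_force: [1.3, 0.2, -2.4]
opening: 0.197
finger_force: 45.0
[ -5.8   1.2 204.6] [ 0.28  0.13 -0.43  2.29  0.67  0.28 -0.84]
8 rows each: shift mm [-0.0, 10.5, -2.8] | 10.9 turn deg [3.75, 0.02, -0.01] | 3.75
```

```bash
python3 -m pendant '[[1,[0,10.5,-2.8],[3.75,0,0]],[1,[0,10.5,-2.8],[3.75,0,0]],[1,[0,10.5,-2.8],[3.75,0,0]],[1,[0,10.5,-2.8],[3.75,0,0]],[1,[0,10.5,-2.8],[3.75,0,0]],[1,[0,10.5,-2.8],[3.75,0,0]],[1,[0,10.5,-2.8],[3.75,0,0]],[1,[0,10.5,-2.8],[3.75,0,0]]]'
python3 - <<'E'
from h import *
from plant import r,cams
s=r.get_state();print(tube(bend(s)),np.round(s["q"],2))
R=frame(-5.4,0)
for z in(250,270,300):
  b=MO+(-6*XT+1.5*YT+(z-170)*DD)*1e-3;plan(s,b-R[:,2]*LB,R,8)
d=cams.snapshot("scene");cv2.imwrite("pics/scene2.png",d["img"][:,:,::-1])
cv2.imwrite("pics/scene2c.png",cv2.resize(d["img"][100:280,220:460,::-1],(800,600),interpolation=cv2.INTER_CUBIC))
E
```

```text
clock: 15.12
tool_pos: [0.5325, -0.0411, 0.4102]
eef_rot: [0.741, 0.672, -0.002, 0.0]
contact_force: [1.9, -0.1, -2.5]
opening: 0.198
finger_force: 45.0
[ -5.9   0.6 229.3] [ 0.36  0.43 -0.59  1.55  0.25  1.23 -0.37]
8 rows each: shift mm [0.0, -1.4, -2.2] | 2.6 turn deg [-0.02, 0.03, -0.02] | 0.04
8 rows each: shift mm [0.0, -2.6, -4.4] | 5.1 turn deg [-0.02, 0.03, -0.02] | 0.04
8 rows each: shift mm [0.0, -4.5, -7.6] | 8.9 turn deg [-0.02, 0.03, -0.02] | 0.04
```

View pics/scene2c.png

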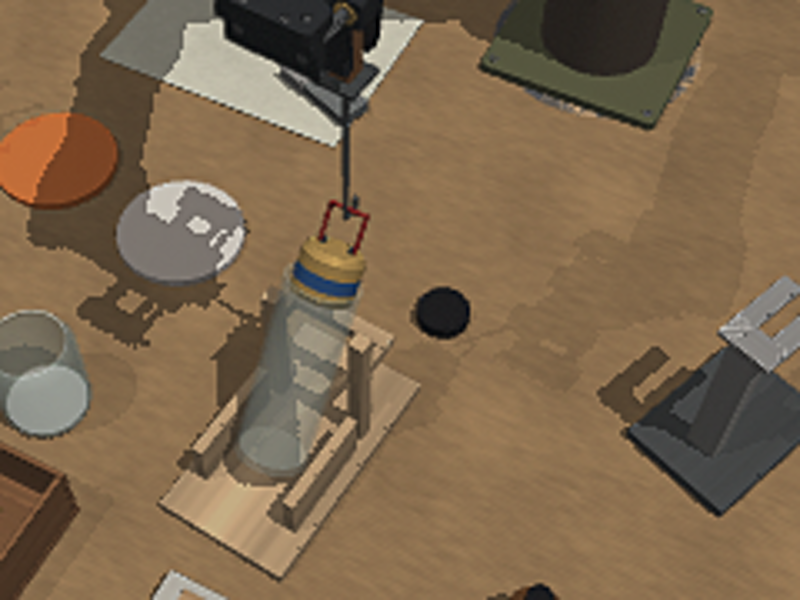

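The scene crop shows the canister hooked by its red loop at (345,215), nearly out of the tube. Its blue band is at the mouth (325,285). Continuing slowly along the bore axis.

```bash
for i in 1 2; do python3 -m pendant '[[1,[0,-2.5,-4.3],[0,0,0]],[1,[0,-2.5,-4.3],[0,0,0]],[1,[0,-2.5,-4.3],[0,0,0]],[1,[0,-2.5,-4.3],[0,0,0]],[1,[0,-2.5,-4.3],[0,0,0]],[1,[0,-2.5,-4.3],[0,0,0]],[1,[0,-2.5,-4.3],[0,0,0]],[1,[0,-2.5,-4.3],[0,0,0]]]'; done; python3 -m pendant '[[1,[0,-3,-2],[0,0,0]],[1,[0,-4,0],[0,0,0]],[1,[0,-4,0],[0,0,0]],[1,[0,-3,0],[0,0,0]],[1,[0,-2,0],[0,0,0]],[1,[0,0,0],[0,0,0]]]'
python3 - <<'E'
from h import *
from plant import r
s=r.get_state();print(tube(bend(s)),bend(s),np.round(s["q"],2))
# disc target: bar offset -7mm in hook -x (tool -y); hold orientation
for az in(-5.4,-30):
  R=frame(az,0);b=np.array([.4552,-.2728,.0])+R[:,1]*.006-R[:,0]*(-.002);b[2]=bend(s)[2]
  print(az,b);plan(s,b-R[:,2]*LB,R,16)
E
```

```text
clock: 16.18
tool_pos: [0.5118, -0.0383, 0.4456]
eef_rot: [0.74, 0.672, -0.001, 0.0]
contact_force: [-0.3, -0.7, -2.8]
opening: 0.195
finger_force: 45.0
clock: 17.18
tool_pos: [0.4918, -0.0363, 0.48]
eef_rot: [0.74, 0.672, -0.001, 0.0]
contact_force: [-0.4, 0.1, -2.3]
opening: 0.202
finger_force: 45.0
clock: 17.92
tool_pos: [0.476, -0.0348, 0.4817]
eef_rot: [0.74, 0.672, -0.001, 0.0]
contact_force: [1.0, -0.3, -2.9]
opening: 0.2
finger_force: 45.0
[-19.1   1.9 319.5] [ 0.47591139 -0.03508797  0.30993133] [ 0.41  0.29 -0.61  1.55  0.17  1.36 -0.32]
-5.4 [ 0.46136159 -0.27137353  0.30993133]
16 rows each: shift mm [-14.8, 0.5, 0.0] | 14.8 turn deg [-0.0, 0.01, -0.01] | 0.01
-30 [ 0.46139615 -0.27406795  0.30993133]
16 rows each: shift mm [-14.7, 3.5, 0.0] | 15.1 turn deg [0.0, 0.01, 1.53] | 1.53
```

```bash
python3 -m pendant '[[1,[-5,0,0],[0,0,0]],[1,[-10,1,0],[0,0,0]],[1,[-15,1,0],[0,0,0]],[1,[-18,1,0],[0,0,0]],[1,[-20,1,0],[0,0,0]],[1,[-20,1,0],[0,0,0]],[1,[-20,1,0],[0,0,0]],[1,[-20,1,0],[0,0,0]]]'; python3 -m pendant '[[1,[-20,1,0],[0,0,0]],[1,[-20,0,0],[0,0,0]],[1,[-20,0,0],[0,0,0]],[1,[-18,0,0],[0,0,0]],[1,[-15,0,0],[0,0,0]],[1,[-10,0,0],[0,0,0]],[1,[-5,0,0],[0,0,0]],[1,[-1,0,0],[0,0,0]]]'
python3 - <<'E'
from h import *
from plant import r
s=r.get_state();R=frame(-5.4,0);b=np.array([.4552,-.2728,.0])+R[:,1]*.006+R[:,0]*.002
for zb in(.03,.02): # canister bottom height
  b[2]=zb+.076-.0045;plan(s,b-R[:,2]*LB,R,12)
print(np.round(s["q"],2))
E
```

```text
clock: 18.92
tool_pos: [0.4705, -0.165, 0.4818]
eef_rot: [0.741, 0.672, -0.001, 0.001]
contact_force: [0.4, -0.0, -2.8]
opening: 0.197
finger_force: 45.0
clock: 19.92
tool_pos: [0.4615, -0.2714, 0.4821]
eef_rot: [0.74, 0.673, -0.001, 0.0]
contact_force: [-0.0, 0.2, -3.1]
opening: 0.198
finger_force: 45.0
12 rows each: shift mm [0.0, -0.0, 17.4] | 17.4 turn deg [-0.0, 0.01, -0.01] | 0.01
12 rows each: shift mm [0.0, -0.0, 18.2] | 18.2 turn deg [-0.0, 0.01, -0.01] | 0.01
[ 0.77  0.39 -0.53  1.4   0.19  1.41  0.15]
```

```bash
python3 -m pendant '[[1,[0,0,10],[0,0,0]],[1,[0,0,22],[0,0,0]],[1,[0,0,32],[0,0,0]],[1,[0,0,36],[0,0,0]],[1,[0,0,36],[0,0,0]],[1,[0,0,32],[0,0,0]],[1,[0,0,20],[0,0,0]],[1,[0,0,8],[0,0,0]]]'; python3 -m pendant '[[1,[0,0,0],[0,0,0]],[1,[0,0,0],[0,0,0]],[1,[0,0,0],[0,0,0]],[1,[0,0,0],[0,0,0]],[1,[0,0,0],[0,0,0]],[1,[0,0,0],[0,0,0]],[1,[0,0,0],[0,0,0]],[1,[0,0,0],[0,0,0]]]'
python3 - <<'E'
from h import *
from plant import r,cams
s=r.get_state();print(bend(s))
for k in range(3):
  d=cams.snapshot("scene");b=d["img"].astype(int)[120:200,240:320]
  m=(b[:,:,2]-b[:,:,0]>25);v,u=np.nonzero(m)
  print(len(u),u.mean()+240,v.mean()+120,u.min()+240,u.max()+240,onz(d,(u.min()+u.max())/2+240,v.mean()+120,.06))
d["img"]=d["img"];np.savez("pics/scene3.npz",**d)
cv2.imwrite("pics/scene3c.png",cv2.resize(d["img"][100:220,200:360,::-1],(800,600),interpolation=cv2.INTER_CUBIC))
t=cams.snapshot("top");cv2.imwrite("pics/top3.png",t["img"][:,:,::-1]);np.savez("pics/top3.npz",**t)
E
```

```text
clock: 20.92
tool_pos: [0.4606, -0.271, 0.2847]
eef_rot: [0.74, 0.673, -0.001, -0.001]
contact_force: [-0.5, -0.7, -2.6]
opening: 0.198
finger_force: 45.0
clock: 21.92
tool_pos: [0.4612, -0.2718, 0.2861]
eef_rot: [0.74, 0.672, -0.001, 0.0]
contact_force: [-0.7, -0.4, -3.3]
opening: 0.199
finger_force: 45.0
[ 0.46111826 -0.27203364  0.11427829]
29 272.51724137931035 163.41379310344828 265 279 [ 0.47230525 -0.26256304  0.06      ]
29 272.51724137931035 163.41379310344828 265 279 [ 0.47230525 -0.26256304  0.06      ]
29 272.51724137931035 163.41379310344828 265 279 [ 0.47230525 -0.26256304  0.06      ]
```

View pics/scene3c.png

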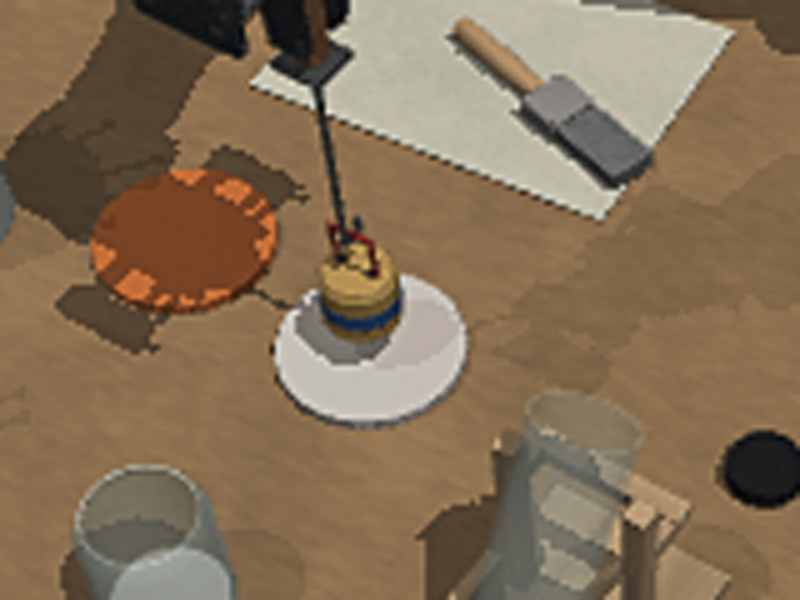

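The crop shows the canister hanging still and upright over the white disc. The lid is at about crop (358,272), the blue band at (361,317), and the disc centre at (371,350). Lowering onto the disc.

```bash
python3 - <<'E'
from h import *
d=load("scene",3);print(onz(d,200+358/5,100+268/5,.085))
E
python3 -m pendant '[[1,[0,0,6],[0,0,0]],[1,[0,0,8],[0,0,0]],[1,[0,0,6],[0,0,0]],[1,[0,0,4],[0,0,0]],[1,[0,0,2],[0,0,0]],[1,[0,0,0],[0,0,0]],[1,[0,0,0],[0,0,0]],[1,[0,0,0],[0,0,0]]]'
```

```text
[ 0.45463475 -0.27159118  0.085     ]
clock: 23.12
tool_pos: [0.4613, -0.2719, 0.2603]
eef_rot: [0.74, 0.672, -0.001, 0.001]
contact_force: [-0.1, 0.2, -1.8]
opening: 0.201
finger_force: 45.0
```

```bash
for i in 1 2; do python3 -m pendant '[[1,[0,0,1],[0,0,0]],[1,[0,0,1],[0,0,0]],[1,[0,0,1],[0,0,0]],[1,[0,0,1],[0,0,0]],[1,[0,0,1],[0,0,0]],[1,[0,0,0],[0,0,0]],[1,[0,0,0],[0,0,0]]]'; done
```

```text
clock: 24.0
tool_pos: [0.4612, -0.2718, 0.2551]
eef_rot: [0.74, 0.672, -0.001, 0.0]
contact_force: [-0.1, 0.5, -2.9]
opening: 0.204
finger_force: 45.0
clock: 24.88
tool_pos: [0.4612, -0.2719, 0.2501]
eef_rot: [0.74, 0.672, -0.001, 0.0]
contact_force: [0.2, -0.1, -0.4]
opening: 0.199
finger_force: 45.0
```

```bash
python3 -m pendant '[[1,[0,0,2],[0,0,0]],[1,[0,0,3],[0,0,0]],[1,[0,0,3],[0,0,0]],[1,[0,0,3],[0,0,0]],[1,[0,0,0],[0,0,0]],[1,[0,0,0],[0,0,0]]]'; python3 -m pendant '[[1,[0,3,0],[0,0,0]],[1,[0,4,0],[0,0,0]],[1,[0,4,0],[0,0,0]],[1,[0,4,0],[0,0,0]],[1,[0,4,0],[0,0,0]],[1,[0,2,0],[0,0,0]],[1,[0,0,0],[0,0,0]],[1,[0,0,0],[0,0,0]]]'
python3 - <<'E'
from h import *
from plant import cams
s,d=wrist(8);print(bend(s),proj(d,bend(s)))
b=d["img"].astype(int)[70:280,200:440];m=((b[:,:,0]-b[:,:,1]>40)&(b[:,:,0]<160)&(b[:,:,1]<75))
print("bar cols",[(i+200,int(m[:,i].sum())) for i in range(240) if m[:,i].sum()>4])
o,k=ray(d,290,180)
v,u=np.nonzero(m)
if len(u):print(onz(d,np.median(u)+200,np.median(v)+70,.086))
t=cams.snapshot("scene");b=t["img"].astype(int)[120:200,240:320];m=(b[:,:,2]-b[:,:,0]>25);v,u=np.nonzero(m)
print(len(u),u.mean()+240,v.mean()+120,u.min()+240,u.max()+240)
E
```

```text
clock: 25.62
tool_pos: [0.4613, -0.2718, 0.2391]
eef_rot: [0.74, 0.672, -0.001, 0.0]
contact_force: [0.4, -0.4, -1.4]
opening: 0.202
finger_force: 45.0
clock: 26.62
tool_pos: [0.4819, -0.2739, 0.2391]
eef_rot: [0.74, 0.672, -0.001, 0.0]
contact_force: [-0.6, -0.1, -0.6]
opening: 0.199
finger_force: 45.0
[ 0.48177358 -0.27417117  0.06725873] [315.26705424 176.34504427]
bar cols [(290, 9)]
[ 0.41728225 -0.3480613   0.086     ]
28 274.0 169.85714285714286 266 280
```

```bash
python3 -m pendant '[[1,[0,0,-3],[0,0,0]],[1,[0,0,-5],[0,0,0]],[1,[0,0,-6],[0,0,0]],[1,[0,0,-6],[0,0,0]],[1,[0,0,0],[0,0,0]]]'
python3 - <<'E'
from h import *
from plant import cams
t=cams.snapshot("scene");b=t["img"].astype(int)[120:200,240:320];m=(b[:,:,2]-b[:,:,0]>25);v,u=np.nonzero(m)
print(len(u),u.mean()+240,v.mean()+120,u.min()+240,u.max()+240)
E
```

```text
clock: 27.35
tool_pos: [0.4825, -0.274, 0.2598]
eef_rot: [0.74, 0.672, -0.0, 0.001]
contact_force: [-0.3, -1.1, -1.2]
opening: 0.198
finger_force: 45.0
28 274.0 169.85714285714286 266 280
```

```bash
python3 -m pendant '[[1,[0,0,-20],[0,0,0]],[1,[0,0,-35],[0,0,0]],[1,[0,0,-45],[0,0,0]],[1,[0,0,-40],[0,0,0]],[1,[0,0,-20],[0,0,0]],[1,[0,0,0],[0,0,0]]]'
python3 - <<'E'
from h import *
from plant import r
s=r.get_state();print(s["tool_pos"]);R=Ro.from_quat([.828,.56,0,0]).as_matrix();print(R[:,1])
plan(s,[.3638,.3146,.3955],R,16)
E
```

```text
clock: 28.15
tool_pos: [0.4829, -0.2736, 0.4202]
eef_rot: [0.74, 0.672, -0.0, 0.002]
contact_force: [-0.5, 0.7, -1.6]
opening: 0.201
finger_force: 45.0
[ 0.48285074 -0.27363547  0.42019234]
[ 0.92811734 -0.37228779  0.        ]
16 rows each: shift mm [34.2, -15.7, 1.5] | 37.7 turn deg [0.01, 0.01, 1.02] | 1.02
```

```bash
for i in 1 2; do python3 -m pendant '[[1,[34.2,-15.7,1.5],[0,0,1.02]],[1,[34.2,-15.7,1.5],[0,0,1.02]],[1,[34.2,-15.7,1.5],[0,0,1.02]],[1,[34.2,-15.7,1.5],[0,0,1.02]],[1,[34.2,-15.7,1.5],[0,0,1.02]],[1,[34.2,-15.7,1.5],[0,0,1.02]],[1,[34.2,-15.7,1.5],[0,0,1.02]],[1,[34.2,-15.7,1.5],[0,0,1.02]]]'; done; python3 -m pendant '[[1,[0,0,0],[0,0,0]],[1,[0,0,0],[0,0,0]]]'
python3 - <<'E'
from h import *
from plant import r
s=r.get_state();print(s["tool_pos"],np.round(s["q"],2));R=Ro.from_quat([.828,.56,0,0]).as_matrix()
seat=np.array([.4116,.294,.1968]);pre=seat-R[:,1]*.052+[0,0,.012]
print(pre,np.linalg.norm(R[:,0]));plan(s,pre,R,4);plan(s,pre,R,8)
E
```

```text
clock: 29.15
tool_pos: [0.4, 0.0169, 0.4053]
eef_rot: [0.786, 0.618, -0.002, -0.0]
contact_force: [0.6, -0.1, -1.1]
opening: 0.198
finger_force: 45.0
clock: 30.15
tool_pos: [0.3617, 0.3147, 0.3926]
eef_rot: [0.828, 0.56, -0.002, 0.001]
contact_force: [-0.7, -0.2, -1.4]
opening: 0.196
finger_force: 45.0
clock: 30.4
tool_pos: [0.3621, 0.3131, 0.3931]
eef_rot: [0.828, 0.561, -0.002, 0.001]
contact_force: [0.3, -0.3, -0.6]
opening: 0.2
finger_force: 45.0
[0.36213029 0.313108   0.39305169] [-0.34  0.37 -0.69  1.73  0.26  1.14 -1.48]
[0.3633379  0.31335896 0.2088    ] 1.0
4 rows each: shift mm [0.3, 0.3, 46.1] | 46.1 turn deg [-0.01, 0.07, 0.01] | 0.07
8 rows each: shift mm [0.1, 0.1, 23.0] | 23.0 turn deg [-0.0, 0.03, 0.01] | 0.03
```

```bash
python3 -m pendant '[[1,[1,1,20],[0,0.2,0]],[1,[0,0,40],[0,0,0]],[1,[0,0,50],[0,0,0]],[1,[0,0,40],[0,0,0]],[1,[0,0,25],[0,0,0]],[1,[0,0,9],[0,0,0]],[1,[0,0,0],[0,0,0]],[1,[0,0,0],[0,0,0]]]'
python3 - <<'E'
from h import *
from plant import r
s=r.get_state();print(s["tool_pos"]);R=Ro.from_quat([.828,.56,0,0]).as_matrix()
seat=np.array([.4116,.294,.1968]);plan(s,seat+[0,0,.011],R,5)
E
```

```text
clock: 31.4
tool_pos: [0.3644, 0.3154, 0.2112]
eef_rot: [0.828, 0.56, 0.002, -0.001]
contact_force: [0.7, -0.3, -0.5]
opening: 0.2
finger_force: 45.0
[0.36435277 0.31543587 0.21123463]
5 rows each: shift mm [-0.5, 10.4, 0.7] | 10.4 turn deg [0.01, -0.04, 0.0] | 0.04
```

```bash
python3 -m pendant '[[1,[-2.4,0,2],[0,-0.2,0]],[1,[0,10,0],[0,0,0]],[1,[0,15,0],[0,0,0]],[1,[0,15,0],[0,0,0]],[1,[0,11,0],[0,0,0]],[1,[0,0,0],[0,0,0]],[1,[0,0,0],[0,0,0]]]'
python3 - <<'E'
from h import *
from plant import r
s=r.get_state();print(s["tool_pos"]);R=Ro.from_quat([.828,.56,0,0]).as_matrix()
seat=np.array([.4116,.294,.1968]);plan(s,seat,R,1)
E
```

```text
clock: 32.28
tool_pos: [0.4098, 0.2942, 0.2082]
eef_rot: [0.828, 0.561, -0.001, 0.0]
contact_force: [-0.7, 0.0, -1.6]
opening: 0.2
finger_force: 45.0
[0.40978915 0.29417796 0.20818844]
1 rows each: shift mm [0.5, 1.8, 11.4] | 11.5 turn deg [-0.03, 0.1, 0.08] | 0.13
```

```bash
python3 -m pendant '[[1,[0.5,1.8,3],[0,0,0]],[1,[0,0,3],[0,0,0]],[1,[0,0,2],[0,0,0]],[1,[0,0,2],[0,0,0]],[1,[0,0,1],[0,0,0]],[1,[0,0,0],[0,0,0]],[1,[0,0,0],[0,0,0]]]'
```

```text
clock: 33.15
tool_pos: [0.4121, 0.2938, 0.1973]
eef_rot: [0.828, 0.561, -0.001, 0.0]
contact_force: [-0.8, 0.3, -1.2]
opening: 0.197
finger_force: 45.0
```

```bash
python3 -m pendant '[[1,[0,0,0.7],[0,0,0]],[1,[0,0,0],[0,0,0]],[1,[0,0,0],[0,0,0]],[0.5,[0,0,0],[0,0,0]],[-0.2,[0,0,0],[0,0,0]],[-1,[0,0,0],[0,0,0]],[-1,[0,0,0],[0,0,0]],[-1,[0,0,0],[0,0,0]]]' 10; python3 -m pendant '[[-1,[0,0,0],[0,0,0]],[-1,[0,0,0],[0,0,0]],[-1,[0,0,0],[0,0,0]],[-1,[0,0,0],[0,0,0]]]'
```

```text
clock: 34.15
tool_pos: [0.4121, 0.2938, 0.1965]
eef_rot: [0.828, 0.561, -0.001, 0.0]
contact_force: [0.2, 0.8, -0.1]
opening: 0.68
finger_force: 0.0
clock: 34.65
tool_pos: [0.4121, 0.2937, 0.1966]
eef_rot: [0.828, 0.561, -0.001, 0.001]
contact_force: [-0.9, -0.1, -0.6]
opening: 1.001
finger_force: 0.0
```

```bash
python3 -m pendant '[[-1,[0,0,-10],[0,0,0]],[-1,[0,0,-25],[0,0,0]],[-1,[0,0,-35],[0,0,0]],[-1,[0,0,-30],[0,0,0]],[-1,[0,0,-15],[0,0,0]],[-1,[0,0,0],[0,0,0]],[-1,[0,0,0],[0,0,0]]]'
python3 - <<'E'
from h import *
from plant import cams
s,d=wrist(9)
w=d["img"].astype(int)[140:260,270:360]
m=(abs(w[:,:,0]-100)<70)&(w[:,:,0]-w[:,:,2]>35)&(w[:,:,1]<130)
# hook seated: compare projected expected points with picture
seat=np.array([.4116,.294]);R=Ro.from_quat([.828,.56,0,0]).as_matrix()
for z in(.18,.24):print(z,proj(d,np.array([*seat,z])))
for z,pts in((.18,[(17,17),(17,-17),(-17,17),(-17,-17)]),):
  print([proj(d,np.array([*seat,z])+R[:,1]*a*1e-3+R[:,0]*b*1e-3).round(0).tolist() for a,b in pts])
g=d["img"].mean(2).astype(int)
S=cams.snapshot("scene");T=cams.snapshot("top")
for n,q in(("scene",S),("top",T)):
  p=load(n)["img"].astype(int);df=(abs(q["img"].astype(int)-p).sum(2)>60).astype(np.uint8)
  k,l,st,c=cv2.connectedComponentsWithStats(df)
  print(n,[(st[i].tolist()) for i in range(1,k) if st[i,4]>25])
b=S["img"].astype(int)[120:200,240:320];mm=(b[:,:,2]-b[:,:,0]>25);v,u=np.nonzero(mm);print("band",len(u),u.mean()+240,v.mean()+120)
# handle in scene: brown pixels before/after
for q in(load("scene"),S):
  b=q["img"].astype(int)[165:205,440:480];mm=(b[:,:,0]-b[:,:,2]>25)&(b[:,:,0]<120);v,u=np.nonzero(mm);print("handle",len(u),u.mean()+440,v.mean()+165)
E
```

```text
clock: 35.52
tool_pos: [0.4118, 0.2933, 0.3106]
eef_rot: [0.828, 0.561, -0.002, 0.001]
contact_force: [-0.2, 0.1, 0.2]
opening: 1.002
finger_force: 0.0
0.18 [315.07012484 186.74923368]
0.24 [314.94378683 210.64946027]
[[335.0, 168.0], [334.0, 205.0], [295.0, 168.0], [296.0, 205.0]]
scene [[195, 0, 61, 34, 949], [404, 0, 40, 61, 463], [490, 0, 14, 29, 197], [446, 0, 136, 176, 6349], [228, 50, 189, 172, 6317], [216, 69, 26, 12, 202], [262, 151, 20, 25, 346], [293, 209, 23, 31, 373]]
top [[323, 162, 17, 20, 270], [116, 190, 41, 60, 1314], [175, 190, 130, 210, 11198], [155, 201, 21, 65, 734], [153, 219, 9, 30, 154], [262, 219, 166, 140, 6361], [386, 218, 21, 17, 283], [334, 306, 306, 94, 12623], [281, 367, 33, 15, 235], [287, 376, 36, 22, 322]]
band 28 274.0 169.85714285714286
handle 112 460.26785714285717 186.21428571428572
handle 126 461.5238095238095 183.83333333333334
```

Run:
```python
from h import *
g=load("wrist",9)["img"].astype(int)
for v in(172,185,200,210):
    print(v,[g[v,u].tolist() for u in range(288,346,4)])
print([g[v,314].tolist() for v in range(156,232,4)])
```

```text
172 [[175, 166, 160], [175, 166, 161], [137, 132, 127], [90, 88, 85], [91, 88, 84], [94, 91, 89], [93, 90, 88], [95, 94, 92], [93, 90, 88], [98, 96, 94], [97, 94, 94], [90, 88, 84], [180, 173, 166], [188, 180, 175], [186, 179, 172]]
185 [[104, 99, 97], [105, 103, 100], [101, 98, 95], [94, 90, 87], [95, 89, 86], [105, 77, 59], [102, 77, 58], [98, 73, 55], [98, 72, 56], [100, 75, 56], [98, 97, 95], [100, 98, 96], [94, 91, 88], [96, 94, 92], [97, 95, 93]]
200 [[186, 178, 170], [187, 178, 171], [160, 154, 148], [103, 97, 95], [101, 80, 65], [104, 78, 58], [104, 79, 60], [98, 74, 54], [96, 72, 53], [100, 74, 57], [82, 70, 62], [102, 98, 97], [175, 167, 162], [183, 175, 169], [183, 173, 168]]
210 [[182, 174, 167], [185, 175, 169], [184, 176, 169], [181, 174, 164], [139, 101, 76], [151, 107, 76], [154, 111, 79], [155, 109, 77], [154, 109, 78], [153, 109, 77], [116, 94, 82], [152, 145, 139], [181, 173, 166], [180, 173, 166], [180, 171, 165]]
[[78, 75, 73], [169, 162, 155], [185, 176, 170], [177, 171, 166], [92, 90, 88], [94, 92, 88], [96, 84, 77], [102, 78, 62], [101, 75, 57], [99, 74, 57], [100, 75, 58], [100, 75, 55], [147, 105, 74], [156, 110, 79], [153, 109, 77], [152, 107, 77], [155, 111, 78], [149, 109, 78], [194, 153, 109]]
```

The flange sits square on the fork at columns 296–334, as predicted, and the canister has not moved on the disc. Handing in.

```bash
python3 -c "
from plant import r
print(r.finish_job())"
```

```text
the job is handed in; nothing more can be done
None
```

The canister is standing upright and unhooked near the centre of the white disc, the hook is back on its rack, and I handed the job in at about 36 s; no verdict was returned.

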